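# Lever up a gear pump and slip a shim under its front foot

### The job

Use the pry bar over the fulcrum block to lever up the front of the heavy pump, hook the bar's free end under the lip of the keeper so that it holds the pump up by itself, and slide the shim well under the pump's front foot. Then unhook the bar, let the pump down gently onto the shim, draw the bar out and lay it flat on the bench clear of the pump, fulcrum and keeper. Do not shove the pump along the bench, and leave the bearing ring where it is.

Things in the scene. Friction and masses are not known exactly. Their poses are not given: they have to be found in the camera images.
- fulcrum_top (a point): Middle of the top of the fulcrum, a dark steel block bolted to the bench with a rounded ridge (radius 10 mm, 60 mm long), top 30 mm above the bench; its foot is 50 x 60 mm, 8 mm high. x is level and points to the pump; y runs along the ridge, to the side where the keeper's post and the pump's front foot are; z up.
- keeper_lip (a point): Middle of the lip's underside, 40 mm above the bench. Keeper: grey bolted bracket 50 mm high, about 200 mm from the fulcrum on the side away from the pump; axes near the fulcrum's. Lip 30 mm long (x), 10 mm thick, from its post (face at y = +17 mm from here) to its free edge (y = -17 mm); below it is open at both ends and to -y, whence the pressed-down bar swings in.
- front_foot (a point): Centre of the underside of the pump's single front foot, a block 40 mm deep (x), 44 mm wide (y), 20 mm high, under the middle of the front edge and 5 mm behind it. x points from the pump's front to its rear (near the fulcrum's x), y along the front edge. The pump tips about the rear edge of its rear skid, 175 mm behind this point.
- plate_edge (a point): Middle of the lower front edge of the pump's base plate, 20 mm above the bench at the start, 25 mm in front of the foot's centre, about 75 mm from the fulcrum's ridge; axes as front_foot. Beside the foot the gap under this edge is free and 20 mm high: the bar's blade goes in there, about 80 mm to the -y side of the foot.
- bar_mid (a point): Centre of the pry bar, a loose dark steel bar 340 mm long (x), 22 mm wide (y), 12 mm thick, 0.5 kg, lying flat. x points to the blade tip, 170 mm from here: the last 55 mm are bare ground steel 6 mm thick, flush with the underside. This point is 6 mm above the underside. With the blade 25 mm under the plate edge and the bar level on the fulcrum, the foot is up by about 15 mm.
- shim_lug (a point): Centre of the shim's upright lug, a square post 18 x 18 mm rising from 10 to 44 mm above the shim's underside, by which it is gripped; this point is 27 mm above the underside. The shim is a loose steel plate 120 mm long (x), 34 mm wide, 10 mm thick, 0.3 kg; x points from the lug to the leading end, 110 mm from here.
- pump: Loose gear pump on an aluminium base plate 200 mm deep (x), 240 mm wide (y), 12 mm thick, with a front foot and a skid along the rear edge; 2.7 to 3.7 kg, centre of mass about 80 mm ahead of the rear edge; 117 mm high overall. Origin on bench level under the plate's centre; axes as front_foot.
- bar: The pry bar; origin on its underside below bar_mid, same axes.
- shim: The shim; origin under the middle of its plate, 50 mm ahead (x) of the lug's centre; leading end at x = +60 mm.
- fulcrum: The fulcrum block; origin on the bench under fulcrum_top, same axes.
- keeper: The keeper bracket; origin on the bench under keeper_lip, same axes. Its post is 18 mm thick, its base plate (y = +17 to +87 mm) 60 mm long and 6 mm high. The bar, let go under the lip, springs up against it and stays.
- bearing: Bearing ring, a bystander: steel, 72 mm across, 20 mm high; origin at its underside.
Not all that is in view belongs to the job. What is shaped like the shim but blue or brown is not meant.

How it is judged:
By the outcome, as a careful person would: the job done as asked, in the order asked, and still so for the second after the job is handed in, with the robot touching nothing.
It also fails if it takes over 72 s, if anything falls off the work surface, if the arm or the gripper's body presses on something with over 40 N, if the wrist force passes 120 N, or if a joint passes its speed limit or range.

### The arm

A 6-joint arm with a two-finger parallel gripper is mounted at the origin on the work surface. World frame = base frame: x ahead of the robot, y to its left, z up, the work surface at z = 0. Lengths are in m, angles in rad, forces in N, time in s.
With the tool pointing down it reaches from about 0.3 to 0.875 m from the base axis. Payload 6.4 kg.
Tool frame: the origin (TCP) lies midway between the tips of the shut fingers; the grasp point (between the pads) lies 19 mm behind it; z points along the fingers, y is the line along which they close (so a half turn about z gives the same grasp; the last joint's range is limited). The gripper opens to 85 mm and grips with 20 to 120 N. Pads are 22 mm wide; open, the fingers measure 114 mm over their backs; the gripper's body (76 mm by 85 mm) begins 54 mm behind the grasp point. The pads swing forward as they close: fully open they stand 13 mm farther back than shut.
Start: joints at [-1.538, 0.181, 1.607, -0, 1.354, -0.206], TCP at [0.136, -0.559, 0.231] pointing down, gripper open.
Joint ranges: [-2.99, 2.99], [-0.89, 2.07], [0.3, 2.58], [-1.14, 4.28], [0, 2.63], [-3.12, 3.12]. Speed limits (rad/s): [2.57, 2.57, 3.01, 3.14, 3.14, 3.14].

### API

Orientations are given as a unit quaternion [w, x, y, z].
In Python, from bench import ctrl gives the robot as it stands.
- The arm moves only by the tool send_rows, never from a script. Its argument "motion" is a list of rows, each a list of 7 numbers: the turn, a rotation vector about the tool's x, y, z in degrees, then the shift along the tool's x, y, z in mm, then the closure, from -1 (fully open) to 1 (shut). In form: [[rx, ry, rz, tx, ty, tz, grip], ...]. A call has exactly 10 rows; each row shifts and turns the commanded pose from where the row before left it, along the tool's axes as they then stand; what a row does not reach is not made up. A row lasts 1/10 s, in which the tool goes at most 50 mm and 8.59 degrees, less where a joint would pass 70% of its speed; a pose out of reach is approached as far as the arm can. A call is refused whole if a number of a shift passes 50 or a number of a turn 8.59, either way. A call with a gripper value outside its range is refused whole. The fingers move at their own pace and stop on an object; the grip force is fixed at half the most. Time passes only in rows, so rows that do not move let the fingers close, or fill a call up. It gives the time, the measured TCP pose, the force, the opening and the grip force at its end, in the units of the state.
- ctrl.get_obs(): the state, without advancing time (a new reading comes with each control period).
- ctrl.camera(name): name is "scene" or "top"; returns a dict with "color" (420x560x3 uint8, red, green, blue), "z_map" (420x560 float32, m along the optical axis (not along the pixel's ray), 0 where there is no reading), "mtx" (3x3 intrinsics, pixels), "k1" (the pictures are not rectified: a ray, as slopes to the right and down, at radius r is drawn at 1 + k1 r^2 times it, then the intrinsics apply), "extrinsics" (4x4, takes a point from camera to world coordinates). Camera axes: x right, y down, z forward; pixel columns grow to the right and rows downward; lengths in m; the calibration is good to about 2 mm. A picture is of the moment at which its call begins.
- ctrl.hand_in(): hands the job in; it is judged then, once.
The state is a dict: "time_s": time; "q": joint angles; "dq": joint speeds; "joint_efforts": joint torques, N m; "eef_pos": TCP position; "eef_rot": TCP orientation; "wrist_force": force on the tool from outside, world axes, zero at the start; "torque": the same for the moment, N m; "opening": opening from 0.0 (shut) to 1.0 (fully open); "grasp_force": force on a finger pad.
Only numpy, scipy, OpenCV 4.12 (cv2) and the standard library are available. Lean on these libraries where they do the work, as an engineer would, in place of code of your own. Each camera call takes 0.05 s, during which the arm holds its last target. There are 200 camera calls.

## Working session

There is one attempt and no reset: what is moved stays moved. The work goes in short steps, Python scripts to look and compute and a tool call to move; the robot and the scene stay as the last step left them, time stands still between calls to the robot, and variables do not carry over. Pictures are saved under pics/ and viewed, at most 10 in all, crops included, and the job is handed in when it is done.

Besides the shell and the picture viewer there is one more tool, called after "Call:" as name(argument=value, ...) on one line, values as JSON. send_rows: Moves the arm, as the interface text tells. Its arguments: {"type":"object","properties":{"motion":{"type":"array","items":{"type":"array","items":{"type":"number"}}}},"required":["motion"]}

```bash
ls; mkdir -p pics
cat > h.py <<'E'
import numpy as np, cv2
from bench import ctrl
from scipy.spatial.transform import Rotation as R
def cloud(c):
    h,w=c["z_map"].shape; K=c["mtx"]
    u,v=np.meshgrid(np.arange(w),np.arange(h))
    s=slopes(c,u,v); z=c["z_map"]
    P=np.stack([s[...,0]*z,s[...,1]*z,z],-1)
    T=c["extrinsics"]; return P@T[:3,:3].T+T[:3,3]
def slopes(c,u,v):
    K=c["mtx"]; p=np.stack([np.ravel(u),np.ravel(v)],-1).astype(float)[:,None]
    d=np.array([c["k1"],0,0,0,0.])
    return cv2.undistortPoints(p,K,d).reshape(np.shape(u)+(2,))
def onplane(c,u,v,z):
    s=slopes(c,np.array(u,float),np.array(v,float)); T=c["extrinsics"]
    d=np.concatenate([s,np.ones(s.shape[:-1]+(1,))],-1)@T[:3,:3].T
    o=T[:3,3]; return o+d*((z-o[2])/d[...,2])[...,None]
def save(n,img,sc=1):
    cv2.imwrite(f"pics/{n}.png",cv2.resize(img[...,::-1],None,fx=sc,fy=sc,interpolation=cv2.INTER_CUBIC))
E
python3 - <<'E'
from h import *
o=ctrl.get_obs(); print({k:np.round(v,3) for k,v in o.items()})
for n in("scene","top"):
    c=ctrl.camera(n); np.savez(f"{n}0.npz",**{k:np.array(v) for k,v in c.items()})
    print(n,c["mtx"].tolist(),c["k1"],np.round(c["extrinsics"],3).tolist()); save(n+"0",c["color"],1.4)
E
```

```text
pics
{'time_s': np.float64(0.0), 'q': array([-1.538,  0.182,  1.608, -0.   ,  1.354, -0.206]), 'dq': array([-0.002, -0.001,  0.001,  0.001, -0.001, -0.001]), 'joint_efforts': array([-0.0000e+00, -4.4487e+01, -3.5134e+01, -0.0000e+00,  9.0000e-03,
        0.0000e+00]), 'eef_pos': array([ 0.136, -0.558,  0.23 ]), 'eef_rot': array([-0.001,  0.993,  0.119,  0.   ]), 'wrist_force': array([ 0.855, -0.108, -0.549]), 'torque': array([ 0.015, -0.028,  0.008]), 'grasp_force': np.float64(0.0), 'opening': np.float64(1.0)}
scene [[460.12341973465914, 0.0, 274.65142126224737], [0.0, 460.12341973465914, 212.43461533953771], [0.0, 0.0, 1.0]] -0.10894577534969115 [[-0.119, 0.773, -0.623, 1.119], [0.993, 0.093, -0.074, 0.003], [0.001, -0.628, -0.779, 0.797], [0.0, 0.0, 0.0, 1.0]]
top [[425.1495725115495, 0.0, 273.50129419103695], [0.0, 425.1495725115495, 209.14752903054142], [0.0, 0.0, 1.0]] -0.028852707546676952 [[0.028, -0.996, 0.09, 0.431], [-0.999, -0.026, 0.025, -0.066], [-0.022, -0.091, -0.996, 1.09], [0.0, 0.0, 0.0, 1.0]]
```

View pics/top0.png

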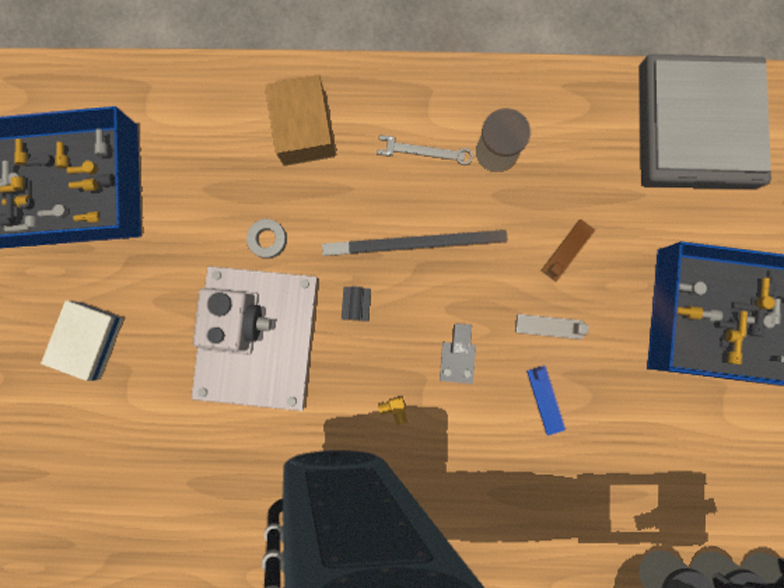

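View pics/scene0.png

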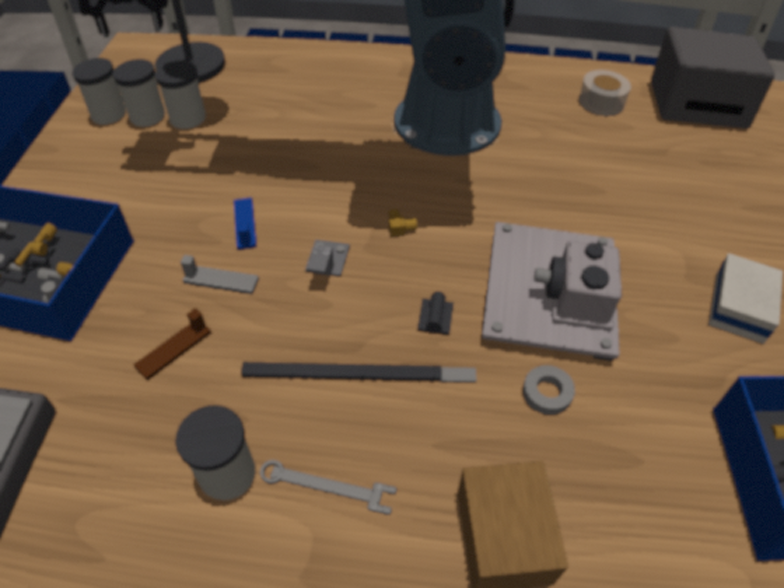

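The top picture shows the pump at (255,338), fulcrum (356,304) and keeper (459,353). The bar runs from its blade tip (322,249) to its end (507,236), and the bearing is at (266,239). There are three shim-shaped things: grey (552,327), blue (546,400) and brown (568,250). The grey one is the shim meant, being bare steel. Next I'll measure them and confirm with a crop.

```bash
cat > m.py <<'E'
from h import *
def load(n): 
    d=np.load(n); return {k:d[k] for k in d.files}
c=load("top0.npz"); P=cloud(c); 
H=P[...,2]; print("bench z",np.median(H[(H>-.02)&(H<.005)]))
# boxes in full px (display/1.4)
B=dict(pump=(185,258,325,418),fulcrum=(335,280,378,328),keeper=(436,318,480,388),shim=(508,308,595,345),bar=(317,225,512,258),bearing=(242,215,290,262))
hsv=cv2.cvtColor(c["color"],cv2.COLOR_RGB2HSV)
zt=dict(pump=.032,fulcrum=.008,keeper=.006,shim=.010,bar=.012,bearing=.02)
for k,b in B.items():
    x0,y0,x1,y1=[int(i/1.4) for i in b]
    m=np.zeros(H.shape,np.uint8); s=hsv[y0:y1,x0:x1]
    m[y0:y1,x0:x1]=(s[...,1]<70)
    n,l,st,ce=cv2.connectedComponentsWithStats(m)
    i=1+np.argmax(st[1:,4]); v,u=np.where(l==i)
    Q=onplane(c,u,v,zt[k])[:,:2]
    r=cv2.minAreaRect((Q*1000).astype(np.float32))
    print(k,"area px",st[i,4],"rect c",np.round(r[0],1),"size",np.round(r[1],1),"ang",round(r[2],1),"z pct",np.round(np.percentile(P[v,u,2],[5,50,95]),3))
    print("   corners",np.round(cv2.boxPoints(r)).tolist())
save("crop",c["color"][200:320,300:430],4)
E
python3 m.py
```

```text
bench z 0.00026123130516975124
pump area px 7776 rect c [441.9 193.2] size [209.9 239.6] ang 86.0 z pct [0.029 0.033 0.111]
   corners [[315.0, 97.0], [554.0, 80.0], [569.0, 290.0], [330.0, 306.0]]
fulcrum area px 451 rect c [509.7  10.9] size [49.8 58.9] ang 87.3 z pct [0.005 0.014 0.031]
   corners [[479.0, -13.0], [538.0, -15.0], [540.0, 34.0], [481.0, 37.0]]
keeper area px 828 rect c [ 424.7 -177.5] size [ 59.7 104.7] ang 86.1 z pct [0.003 0.008 0.052]
   corners [[370.0, -204.0], [475.0, -211.0], [479.0, -151.0], [374.0, -144.0]]
shim area px 651 rect c [ 476.  -344.2] size [128.8  33.4] ang 85.3 z pct [0.007 0.01  0.043]
   corners [[454.0, -407.0], [487.0, -410.0], [498.0, -281.0], [465.0, -279.0]]
bar area px 1052 rect c [623.1 -92.1] size [ 21.7 336.5] ang 5.7 z pct [0.005 0.012 0.015]
   corners [[596.0, 74.0], [629.0, -261.0], [651.0, -258.0], [617.0, 76.0]]
bearing area px 480 rect c [623.4 178. ] size [67.6 72.5] ang 1.4 z pct [0.014 0.02  0.023]
   corners [[589.0, 213.0], [590.0, 141.0], [658.0, 143.0], [656.0, 215.0]]
```

View pics/crop.png

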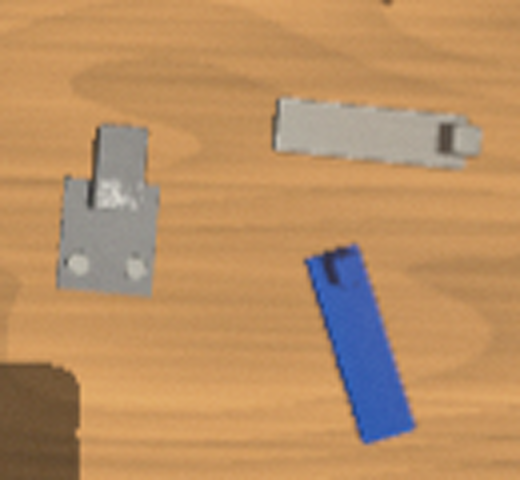

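The crop shows the bare grey shim with its lug at crop (462,137), i.e. full-picture (415,234), and its leading end to the left. The keeper's lip points up in the picture and the blue decoy lies below the shim. All the measured sizes fit the description. Next comes the planning helper.

```bash
cat > plan.py <<'E'
from h import *
def rot(a,t):
    a,t=np.radians([a,t]); s,c=np.sin(a),np.cos(a)
    X=np.array([s*np.cos(t),c*np.cos(t),-np.sin(t)]); Z=np.array([-s*np.sin(t),-c*np.sin(t),-np.cos(t)])
    return R.from_matrix(np.stack([X,np.cross(Z,X),Z],1))
def pose():
    o=ctrl.get_obs(); q=o["eef_rot"]
    return 1000*np.array(o["eef_pos"]),R.from_quat(np.r_[q[1:],q[0]])
def plan(targets,start=None):
    """targets: (x,y,z,yaw,pitch,rows); prints rows in tool axes"""
    p,r=start or pose()
    for x,y,z,a,t,n in targets:
        g=np.array([x,y,z]); G=rot(a,t); p0=p
        for k in range(1,n+1):
            w=np.round(np.degrees((r.inv()*G).as_rotvec())/(n-k+1),1)
            d=np.round(r.inv().apply(p0+(g-p0)*k/n-p),1)
            print("[%g,%g,%g,%g,%g,%g]"%(*w,*d),end=" ")
            p=p+r.apply(d); r=r*R.from_rotvec(np.radians(w))
        print(" ->",np.round(p,1))
    return p,r
def bar(tip,a,t,back):  # TCP (on the bar underside) a distance back from tip point; tip=(x,y,z)
    return np.array(tip)-back*rot(a,t).as_matrix()[:,0]
def st():
    o=ctrl.get_obs(); p,r=pose(); M=r.as_matrix()
    print("t %.2f"%o["time_s"],"p",np.round(p,1),"yaw %.1f pitch %.1f"%(np.degrees(np.arctan2(M[0,0],M[1,0])),-np.degrees(np.arcsin(M[2,0]))),"F",np.round(o["wrist_force"],1),"T",np.round(o["torque"],2),"open %.3f grip %.0f"%(o["opening"],o["grasp_force"]))
E
python3 -c "
from plan import *
plan([(627,-132,90,-5.7,0,20)])"
```

```text
[-0,-0,-4.1,28.9,-14.9,7.1] [-0,-0,-4.1,29.9,-12.8,7] [-0,-0,-4.1,30.7,-10.6,7.1] [-0,-0,-4.1,31.4,-8.4,7] [-0,-0,-4.1,31.9,-6.1,7.1] [-0,-0,-4.1,32.3,-3.8,7] [-0,-0,-4.1,32.4,-1.5,7.1] [-0,-0,-4.1,32.5,0.8,7.1] [-0,-0,-4.1,32.4,3.1,7] [-0,-0,-4.1,32,5.5,7.1] [-0,-0,-4.1,31.6,7.7,7] [-0,-0,-4.1,30.9,10,7.1] [-0,-0,-4.1,30.2,12.1,7] [-0,-0,-4.1,29.2,14.3,7.1] [-0,-0,-4.1,28.1,16.3,7] [-0,-0,-4.1,26.8,18.3,7.1] [-0,-0,-4.1,25.5,20.1,7.1] [-0,-0,-4.1,24,22,7] [0,-0,-4.1,22.4,23.6,7.1] [0,-0.1,-4.1,20.6,25.1,7]  -> [ 627. -132.   90.]
```

Call:
send_rows(motion=[[0,0,-4.1,29,-15,7,-1],[0,0,-4.1,30,-13,7,-1],[0,0,-4.1,31,-10.5,7,-1],[0,0,-4.1,31.5,-8.5,7,-1],[0,0,-4.1,32,-6,7,-1],[0,0,-4.1,32,-4,7,-1],[0,0,-4.1,32.5,-1.5,7,-1],[0,0,-4.1,32.5,1,7,-1],[0,0,-4.1,32.5,3,7,-1],[0,0,-4.1,32,5.5,7,-1]])

```text
time_s: 1.1
eef_pos: [0.3827, -0.344, 0.1607]
eef_rot: [-0.0, 0.888, 0.461, -0.0]
wrist_force: [0.4, -0.3, -0.1]
opening: 1.001
grasp_force: 0.0
```

Call:
send_rows(motion=[[0,0,-4.1,31.5,7.5,7,-1],[0,0,-4.1,31,10,7,-1],[0,0,-4.1,30,12,7,-1],[0,0,-4.1,29,14.5,7,-1],[0,0,-4.1,28,16.5,7,-1],[0,0,-4.1,27,18.5,7,-1],[0,0,-4.1,25.5,20,7,-1],[0,0,-4.1,24,22,7,-1],[0,0,-4.1,22.5,23.5,7,-1],[0,0,-4.1,20.5,25,7,-1]])

```text
time_s: 2.1
eef_pos: [0.6279, -0.1313, 0.0904]
eef_rot: [-0.0, 0.67, 0.742, -0.0]
wrist_force: [-0.4, 0.3, -0.9]
opening: 1.002
grasp_force: 0.0
```

```bash
python3 -c "
from plan import *
st()
plan([(627,-132,2,-5.7,0,5)])
c=ctrl.camera('scene'); save('s1',c['color'][130:330,150:430],2.6)"
```

```text
t 2.10 p [ 627.9 -131.3   90.4] yaw -5.9 pitch -0.0 F [-0.4  0.3 -0.9] T [-0.02 -0.01  0.03] open 1.002 grip 0
[-0,-0,0,-0.1,-0.2,17.7] [-0,-0,0,-0.2,-0.1,17.7] [-0,-0,0.1,-0.1,-0.2,17.6] [-0,-0,0,-0.1,-0.2,17.7] [-0.1,-0,0.1,-0.1,-0.2,17.7]  -> [ 627. -132.    2.]
```

View pics/s1.png

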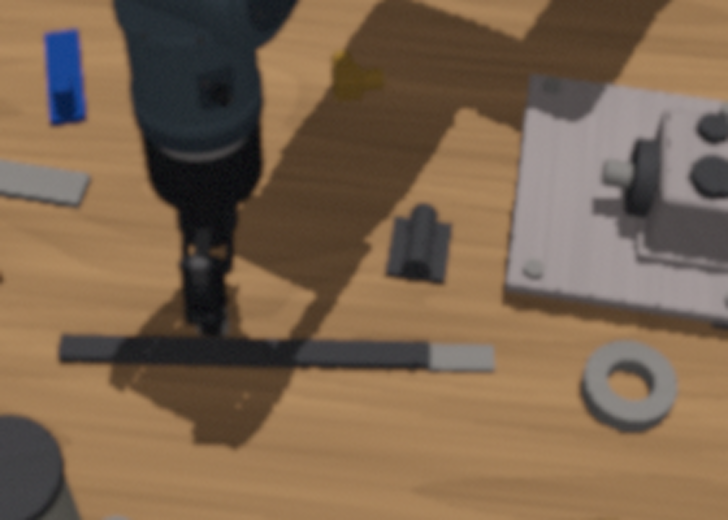

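The gripper stands over the bar at crop (205,330), straddling it. The blade is at (460,358). I'll go down and grip.

Call:
send_rows(motion=[[0,0,0,0,0,20,-1],[0,0,0,0,0,20,-1],[0,0,0,0,0,20,-1],[0,0,0,0,0,17,-1],[0,0,0,0,0,8,-1],[0,0,0,0,0,3,0],[0,0,0,0,0,0,1],[0,0,0,0,0,0,1],[0,0,0,0,0,0,1],[0,0,0,0,0,0,1]])

```text
time_s: 3.15
eef_pos: [0.6285, -0.1329, 0.0048]
eef_rot: [0.001, 0.671, 0.741, 0.001]
wrist_force: [-0.3, 0.0, 4.1]
opening: 0.233
grasp_force: 59.6
```

```bash
python3 -c "
from plan import *
st()"
```

```text
t 3.15 p [ 628.5 -132.9    4.8] yaw -5.7 pitch 0.1 F [-0.3  0.   4.1] T [ 0.06 -0.05 -0.03] open 0.233 grip 60
```

```bash
cat >> plan.py <<'E'
U=4.8; BACK=211
def btcp(tip,a,t,back=None):
    M=rot(a,t).as_matrix(); return tuple(np.array(tip,float)-(back or BACK)*M[:,0]-U*M[:,2])
E
python3 -c "
from plan import *
p,r=pose()
X=rot(6.2,16).as_matrix()[:,0]; F=np.array([524,107,3.8]); pre=F-45*X
print(btcp(pre,6.2,16),btcp(F,6.2,16))
plan([(p[0],p[1]-15,95,-5.7,0,5),(*(np.array(btcp(pre,6.2,16))+[0,0,30]),6.2,16,10)])"
```

```text
(np.float64(497.56608473330476), np.float64(-136.3283251752033), np.float64(78.97721922965573)) (np.float64(502.23778870548455), np.float64(-93.32455930109991), np.float64(66.57353821789076))
[0,0,-0,-3,-0.3,-18] [0,0,-0,-3,-0.2,-18.1] [0,0,-0,-3,-0.3,-18] [0.1,0,-0,-3,-0.2,-18.1] [0,0.1,-0,-3,-0.3,-18]  -> [ 628.5 -147.9   95. ]
[0.2,-1.6,1.2,2.4,-12.9,-1.4] [0.2,-1.6,1.2,2.2,-13,-1.4] [0.2,-1.6,1.2,1.8,-13,-1.5] [0.2,-1.6,1.2,1.5,-13,-1.4] [0.1,-1.6,1.2,1.2,-13.1,-1.4] [0.2,-1.6,1.2,0.9,-13.1,-1.5] [0.1,-1.6,1.2,0.5,-13.2,-1.4] [0.2,-1.6,1.1,0.3,-13.1,-1.4] [0.1,-1.6,1.2,-0,-13.2,-1.3] [0.2,-1.6,1.1,-0.4,-13.1,-1.3]  -> [ 497.6 -136.3  109. ]
```

Call:
send_rows(motion=[[0,0,0,-3,0,-10,1],[0,0,0,-3,0,-20,1],[0,0,0,-3,0,-20,1],[0,0,0,-3,0,-20,1],[0,0,0,-3,0,-20,1],[0.2,-1.6,1.2,2.5,-13,-1.5,1],[0.2,-1.6,1.2,2,-13,-1.5,1],[0.2,-1.6,1.2,2,-13,-1.5,1],[0.2,-1.6,1.2,1.5,-13,-1.5,1],[0.2,-1.6,1.2,1,-13,-1.5,1]])

```text
time_s: 4.15
eef_pos: [0.562, -0.1416, 0.1005]
eef_rot: [0.046, 0.708, 0.703, -0.054]
wrist_force: [0.4, -0.4, -4.0]
opening: 0.233
grasp_force: 59.3
```

Call:
send_rows(motion=[[0.2,-1.6,1.2,1,-13,-1.5,1],[0.1,-1.6,1.2,0.5,-13,-1.5,1],[0.2,-1.6,1.2,0.5,-13,-1.5,1],[0.1,-1.6,1.2,0,-13,-1.5,1],[0.2,-1.6,1.2,-0.5,-13,-1.5,1],[0,0,0,0,0,0,1],[0,0,0,0,0,0,1],[0,0,0,0,0,0,1],[0,0,0,0,0,0,1],[0,0,0,0,0,0,1]])

```text
time_s: 5.15
eef_pos: [0.499, -0.1359, 0.1084]
eef_rot: [0.093, 0.738, 0.66, -0.105]
wrist_force: [0.8, -0.6, -5.6]
opening: 0.237
grasp_force: 59.4
```

```bash
python3 -c "
from plan import *
st()
c=ctrl.camera('scene'); np.savez('s2.npz',**c); d=ctrl.camera('top'); np.savez('t2.npz',**d)
a=cv2.resize(c['color'][130:310,210:430],None,fx=2.4,fy=2.4); b=cv2.resize(d['color'][150:310,180:380],None,fx=1.1*2.4,fy=2.64)
a=a[:430,:]; b=b[:,:]; 
save('s2',c['color'][130:330,170:430],2.8)"
```

```text
t 5.15 p [ 499.  -135.9  108.4] yaw 6.4 pitch 16.1 F [ 0.8 -0.6 -5.6] T [ 0.25 -0.01 -0.06] open 0.237 grip 59
```

View pics/s2.png

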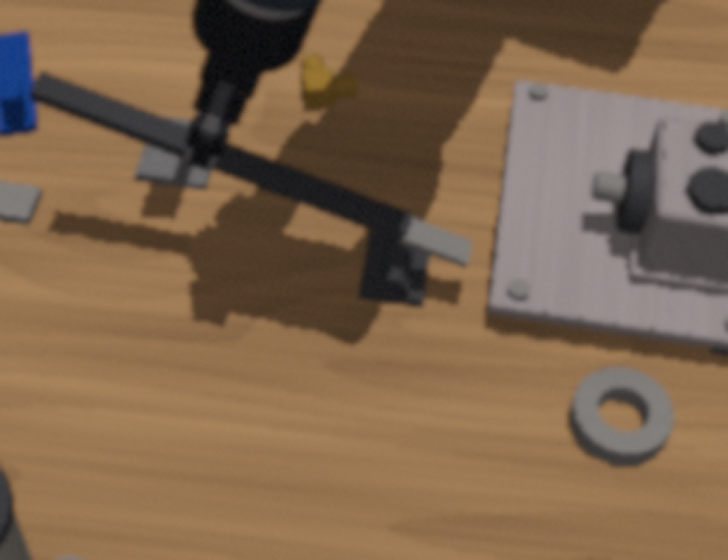

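The bar is in hand with its blade tip at crop (468,253), in front of the plate and above the fulcrum at (395,265). Now I'll measure its true tilt and tip from the depth.

```bash
cat > barfit.py <<'E'
from plan import *
def barfit(c,show=True):
    P=cloud(c).reshape(-1,3)*1000; p,r=pose(); M=r.as_matrix()
    L=(P-p)@M   # tool axes
    m=(abs(L[:,1])<14)&(L[:,0]>-145)&(L[:,0]<230)&(abs(L[:,2]-U+9)<22)&(abs(L[:,0])>35)&(P[:,2]>12)
    L=L[m]; a=L[:,0]
    k=a<145; k&=abs(L[:,1])<9
    f=np.polyfit(a[k],L[k,2],1)
    for _ in range(3): 
        e=L[:,2]-np.polyval(f,a); kk=k&(abs(e)<3); f=np.polyfit(a[kk],L[kk,2],1)
    g=np.polyfit(a[kk],L[kk,1],1)
    e=L[:,2]-np.polyval(f,a); near=(abs(e)<10)
    print("n",kk.sum(),"top: z=%.1f at tcp, tip-down slope %.2f deg; y=%.1f slope %.2f deg; extent %.1f..%.1f"%(f[1],np.degrees(np.arctan(f[0])),g[1],np.degrees(np.arctan(g[0])),*np.percentile(a[near],[.2,99.8])), "blade dz %.1f"%np.median(e[near&(a>165)]))
E
python3 -c "
from barfit import *
for n in ('s2.npz','t2.npz'):
    d=np.load(n); barfit({k:d[k] for k in d.files})"
```

```text
n 644 top: z=-7.4 at tcp, tip-down slope 0.83 deg; y=0.4 slope 0.08 deg; extent -129.2..208.9 blade dz 5.7
n 311 top: z=-7.8 at tcp, tip-down slope 0.38 deg; y=0.1 slope 0.13 deg; extent -130.3..-35.1 blade dz nan
  return _methods._mean(a, axis=axis, dtype=dtype,
  ret = ret.dtype.type(ret / rcount)
```

```bash
sed -i 's/^U=4.8; BACK=211/U=6.9; BACK=210.5/' plan.py
python3 -c "
from plan import *
M=rot(6.2,16).as_matrix(); F=np.array([524,107,3.8]); 
plan([(*btcp(F-45*M[:,0],6.2,15.4),6.2,15.4,5),(*btcp(F-20*M[:,0],6.2,15.4),6.2,15.4,5),(*btcp(F,6.2,15.4),6.2,15.4,5)])"
```

```text
[-0,0.1,-0,1.6,-0.2,5.7] [-0,0.1,-0,1.6,-0.2,5.7] [-0.1,0.2,-0.1,1.5,-0.3,5.7] [-0,0.1,-0,1.6,-0.2,5.7] [-0.1,0.2,-0.1,1.5,-0.2,5.7]  -> [ 497.6 -136.    78.8]
[0,-0,0,5,-0,0.1] [0,-0,0,5,-0,0] [0,-0,0,5,-0,0.1] [0,-0,0,5,-0,0] [0,-0,0,5,-0,0.1]  -> [ 500.2 -112.1   71.8]
[0,-0,0,4,0,0] [0,-0,0,4,0,0.1] [0,-0,0,4,0,0] [0,-0,0,4,0,0.1] [0,-0,0,4,0,-0]  -> [502.3 -93.   66.4]
```

Call:
send_rows(motion=[[0,0.1,0,1.6,-0.2,5.7,1],[0,0.1,0,1.6,-0.2,5.7,1],[0,0.2,0,1.5,-0.3,5.7,1],[0,0.1,-0.1,1.6,-0.2,5.7,1],[-0.1,0.2,-0.1,1.5,-0.2,5.7,1],[0,0,0,5,0,0,1],[0,0,0,5,0,0,1],[0,0,0,4,0,0,1],[0,0,0,0,0,0,1],[0,0,0,0,0,0,1]])

```text
time_s: 6.25
eef_pos: [0.4992, -0.1222, 0.0753]
eef_rot: [0.089, 0.737, 0.662, -0.1]
wrist_force: [0.1, 0.8, -5.7]
opening: 0.235
grasp_force: 59.4
```

```bash
python3 -W ignore -c "
from barfit import *
st(); c=ctrl.camera('scene'); barfit(c); np.savez('s3.npz',**c)
M=rot(6.2,16).as_matrix(); F=np.array([524,107,3.8]); 
plan([(*btcp(F,6.2,15.4),6.2,15.4,7)])
save('s3',c['color'][180:260,290:400],6)"
```

```text
t 6.25 p [ 499.2 -122.2   75.3] yaw 6.1 pitch 15.4 F [ 0.1  0.8 -5.7] T [ 0.17 -0.06  0.  ] open 0.235 grip 59
n 614 top: z=-7.3 at tcp, tip-down slope 0.72 deg; y=0.5 slope 0.02 deg; extent -128.5..218.7 blade dz 5.9
[-0,-0,0,4.4,-0,0.1] [-0,-0,0,4.4,-0,0.1] [-0,-0,0,4.4,-0,0.2] [-0,-0,0,4.5,-0,0.1] [-0,-0,0,4.4,-0,0.1] [-0,-0,0,4.4,-0,0.1] [-0,-0,0.1,4.4,-0,0.1]  -> [502.3 -92.9  66.4]
```

View pics/s3.png

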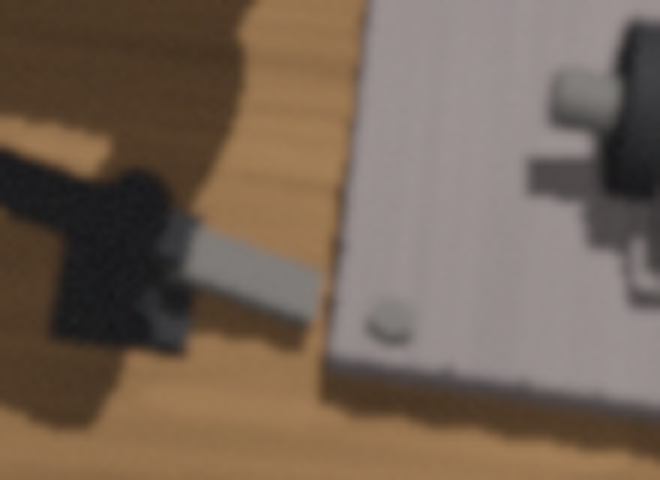

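The blade tip at crop (312,310) is just short of the plate edge and below its top, on line and without contact. I'll slide it in now.

Call:
send_rows(motion=[[0,0,0,4,0,0.1,1],[0,0,0,4,0,0.1,1],[0,0,0,4,0,0.1,1],[0,0,0,4,0,0.1,1],[0,0,0,4,0,0.1,1],[0,0,0,4,0,0.1,1],[0,0,0,4,0,0.1,1],[0,0,0,3,0,0.1,1],[0,0,0,0,0,0,1],[0,0,0,0,0,0,1]])

```text
time_s: 7.3
eef_pos: [0.5021, -0.0928, 0.0661]
eef_rot: [0.089, 0.737, 0.662, -0.1]
wrist_force: [-0.7, 0.3, -4.7]
opening: 0.231
grasp_force: 59.4
```

```bash
cat > pumpfit.py <<'E'
from barfit import *
def front(c):
    # plate: points on top plane, front edge line (min y per x-bin)
    P=cloud(c).reshape(-1,3)*1000
    m=(P[:,0]>335)&(P[:,0]<500)&(P[:,1]>75)&(P[:,1]<145)&(P[:,2]>24)&(P[:,2]<60)
    Q=P[m]; b=((Q[:,0]-335)//8).astype(int)
    E=np.array([[Q[b==i,0].mean(),np.percentile(Q[b==i,1],2)] for i in range(20) if (b==i).sum()>8])
    f=np.polyfit(E[:,0],E[:,1],1); z=np.median(Q[(Q[:,1]<np.polyval(f,Q[:,0])+12),2])
    print("front y at x=436: %.1f slope %.4f  z near edge %.1f"%(np.polyval(f,436),f[0],z))
E
python3 -W ignore -c "
from pumpfit import *
st(); c=ctrl.camera('scene'); barfit(c); front(c)
d=np.load('scene0.npz'); front({k:d[k] for k in d.files})
"
```

```text
t 7.30 p [502.1 -92.8  66.1] yaw 6.1 pitch 15.4 F [-0.7  0.3 -4.7] T [ 0.19 -0.08  0.02] open 0.231 grip 59
n 614 top: z=-7.1 at tcp, tip-down slope 0.70 deg; y=0.5 slope 0.11 deg; extent -130.3..185.5 blade dz 5.3
front y at x=436: 90.3 slope -0.0701  z near edge 32.0
front y at x=436: 90.4 slope -0.0683  z near edge 31.9
```

```bash
cat >> plan.py <<'E'
def lev(a,b,n,L=99.5,pf=(513.7,11.),sag=.6,hz=20):
    "waypoint: bar yaw a, pitch b, resting on ridge (circle r10, centre z hz)"
    M=rot(a,b).as_matrix(); f=np.array([*pf,hz+10/np.cos(np.radians(b))])
    return (*btcp(f+L*M[:,0],a,b-sag),a,b-sag,n)
E
python3 -c "
from plan import *
plan([lev(6.2,b,2) for b in (13,10,7,4,1)])"
```

```text
[-0,1.5,0,-0.4,0.1,3.4] [-0,1.5,0,-0.5,0.1,3.4]  -> [502.1 -95.5  59.8]
[-0,1.5,0,-0.1,0,3] [-0.1,1.5,0,-0.1,0,2.9]  -> [501.9 -96.9  54.1]
[0,1.5,0,-0.1,0,3] [0,1.5,0,-0.1,0,2.9]  -> [501.8 -98.   48.3]
[0,1.5,0,-0.1,0,2.9] [0,1.5,0,-0.1,0,3]  -> [501.7 -98.8  42.4]
[0,1.5,0,-0.1,0,2.9] [0,1.5,0,-0.2,0,2.9]  -> [501.7 -99.3  36.7]
```

Call:
send_rows(motion=[[0,1.5,0,-0.4,0,3.4,1],[0,1.5,0,-0.4,0,3.4,1],[0,1.5,0,-0.1,0,3,1],[0,1.5,0,-0.1,0,3,1],[0,1.5,0,-0.1,0,3,1],[0,1.5,0,-0.1,0,3,1],[0,1.5,0,-0.1,0,3,1],[0,0,0,0,0,0,1],[0,0,0,0,0,0,1],[0,0,0,0,0,0,1]])

```text
time_s: 8.35
eef_pos: [0.5021, -0.0984, 0.0458]
eef_rot: [0.029, 0.743, 0.667, -0.032]
wrist_force: [-0.2, 2.6, 2.1]
opening: 0.235
grasp_force: 60.2
```

```bash
python3 -W ignore -c "
from pumpfit import *
st(); c=ctrl.camera('scene'); barfit(c); front(c)
plan([lev(6.2,b,2) for b in (3,1,-1,-2.5)])
"
```

```text
t 8.35 p [502.1 -98.4  45.8] yaw 6.2 pitch 4.9 F [-0.2  2.6  2.1] T [0.39 0.05 0.11] open 0.235 grip 60
n 597 top: z=-7.5 at tcp, tip-down slope 0.94 deg; y=0.6 slope -0.02 deg; extent -129.6..228.7 blade dz -6.3
front y at x=436: 91.3 slope -0.0723  z near edge 39.6
[0,1.3,0,-0.1,-0.1,2.6] [0,1.2,0,-0.2,-0.2,2.6]  -> [501.7 -99.   40.5]
[0,1,0,-0.1,0,2] [0,1,0,-0.1,0,1.9]  -> [501.7 -99.3  36.7]
[0,1,0,-0,0,1.9] [0,1,0,-0.1,0,2]  -> [501.7 -99.4  32.8]
[0,0.8,0,-0.1,0,1.4] [0,0.7,0,-0.1,0,1.5]  -> [501.6 -99.5  29.8]
```

Call:
send_rows(motion=[[0,1.3,0,0,0,2.6,1],[0,1.3,0,0,0,2.6,1],[0,1,0,0,0,2,1],[0,1,0,0,0,2,1],[0,1,0,0,0,2,1],[0,1,0,0,0,2,1],[0,0.8,0,0,0,1.5,1],[0,0.8,0,0,0,1.5,1],[0,0,0,0,0,0,1],[0,0,0,0,0,0,1]])

```text
time_s: 9.4
eef_pos: [0.5025, -0.0996, 0.03]
eef_rot: [-0.018, 0.744, 0.668, 0.021]
wrist_force: [-1.1, 2.6, 6.7]
opening: 0.234
grasp_force: 60.8
```

```bash
python3 -W ignore -c "
from pumpfit import *
st(); c=ctrl.camera('scene'); np.savez('s4.npz',**c); barfit(c); front(c)
c=ctrl.camera('top');np.savez('t4.npz',**c); barfit(c)
"
```

```text
t 9.40 p [502.5 -99.6  30. ] yaw 6.2 pitch -3.2 F [-1.1  2.6  6.7] T [0.16 0.12 0.24] open 0.234 grip 61
n 556 top: z=-7.3 at tcp, tip-down slope 0.96 deg; y=0.6 slope -0.12 deg; extent -129.1..229.3 blade dz -4.0
front y at x=436: 93.2 slope -0.0828  z near edge 53.2
n 197 top: z=-6.8 at tcp, tip-down slope 0.69 deg; y=-0.7 slope 0.18 deg; extent -128.8..229.8 blade dz -4.0
```

```bash
python3 -W ignore -c "
from plan import *
p,r=pose(); tip=p+r.as_matrix()@[210.5,0,7]; print(tip)
plan([(*btcp(tip,a,-3.2),a,-3.2,2) for a in (7.2,8.3,9.3,10.3,11.4,12.4)])
"
```

```text
[525.05033735 109.81672621  34.86730483]
[-0,-0,0.5,0,-1.9,0] [-0,-0,0.6,0,-2,0]  -> [498.6 -99.1  30. ]
[-0,-0,0.5,0,-2,0] [-0.1,-0,0.6,0,-2,0]  -> [494.7 -98.6  30. ]
[-0,-0,0.5,0,-1.9,0] [-0,-0,0.5,0.1,-1.8,0]  -> [491.  -97.9  30. ]
[-0,-0,0.5,-0,-1.8,0] [-0.1,-0,0.5,-0,-1.9,0]  -> [487.4 -97.3  30. ]
[-0,-0,0.5,0,-2,0] [-0,-0,0.6,-0,-2,0]  -> [483.5 -96.6  30. ]
[-0,-0,0.5,0,-1.8,0] [-0.1,-0,0.4,-0,-1.9,0]  -> [479.8 -95.8  30. ]
```

Call:
send_rows(motion=[[0,0,0.6,0,-2.2,0,1],[0,0,0.6,0,-2.2,0,1],[0,0,0.6,0,-2.2,0,1],[0,0,0.6,0,-2.2,0,1],[0,0,0.6,0,-2.2,0,1],[0,0,0.6,0,-2.2,0,1],[0,0,0.6,0,-2.2,0,1],[0,0,0.6,0,-2.2,0,1],[0,0,0.6,0,-2.2,0,1],[0,0,0.6,0,-2.2,0,1]])

```text
time_s: 10.5
eef_pos: [0.4848, -0.0971, 0.0317]
eef_rot: [-0.016, 0.778, 0.627, 0.023]
wrist_force: [8.5, 2.5, 5.9]
opening: 0.233
grasp_force: 60.6
```

```bash
python3 -W ignore -c "
from pumpfit import *
st(); c=ctrl.camera('scene'); np.savez('s5.npz',**c); barfit(c); front(c)
c=ctrl.camera('top');np.savez('t5.npz',**c); barfit(c)
p,r=pose(); M=r.as_matrix(); s=(-180-p[1])/M[1,0]; print('bar centre at lip x',p[0]+s*M[0,0],'lip 458.8 free edge 476')
save('t5',c['color'][170:290,180:390],3.5)
"
```

```text
t 10.50 p [484.8 -97.1  31.7] yaw 12.3 pitch -3.2 F [8.5 2.5 5.9] T [ 0.19 -1.67 -0.39] open 0.233 grip 61
n 436 top: z=-7.5 at tcp, tip-down slope 1.85 deg; y=1.3 slope -0.01 deg; extent -129.0..229.4 blade dz -5.1
front y at x=436: 92.3 slope -0.0614  z near edge 51.4
n 209 top: z=-7.0 at tcp, tip-down slope 1.27 deg; y=-0.9 slope 0.57 deg; extent -129.0..229.7 blade dz -3.5
bar centre at lip x 466.2639439547075 lip 458.8 free edge 476
```

View pics/t5.png

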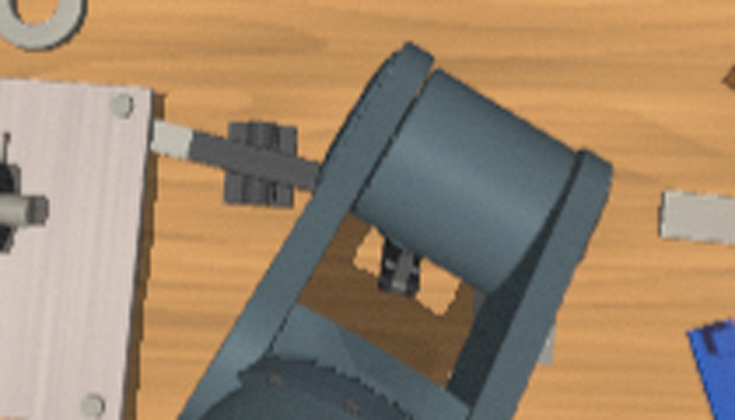

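The picture shows the blade under the plate edge at crop (165,138) and the bar crossing the ridge at (260,160). The lip is hidden under the arm. I'll press a little farther in and check the bar's end in the scene depth.

Call:
send_rows(motion=[[0,0,0.2,0,-1,0.5,1],[0,0,0.2,0,-1,0.5,1],[0,0,0.2,0,-1,0.5,1],[0,0,0.2,0,-1,0,1],[0,0,0,0,0,0,1],[0,0,0,0,0,0,1],[0,0,0,0,0,0,1],[0,0,0,0,0,0,1],[0,0,0,0,0,0,1],[0,0,0,0,0,0,1]])

```text
time_s: 11.6
eef_pos: [0.4816, -0.0966, 0.0306]
eef_rot: [-0.016, 0.783, 0.622, 0.023]
wrist_force: [11.0, 2.2, 6.3]
opening: 0.233
grasp_force: 60.8
```

```bash
python3 -W ignore -c "
from pumpfit import *
st(); c=ctrl.camera('scene'); barfit(c); front(c)
P=cloud(c).reshape(-1,3)*1000
for y0,y1 in ((-235,-222),(-222,-210),(-210,-199),(-195,-165),(-163,-152),(-152,-140)):
    m=(P[:,0]>420)&(P[:,0]<505)&(P[:,1]>y0)&(P[:,1]<y1)&(P[:,2]>20); Q=P[m]
    print(y0,y1,m.sum(), 'x',np.round(np.percentile(Q[:,0],[5,50,95]),1) if m.any() else '', 'z',np.round(np.percentile(Q[:,2],[5,50,95]),1) if m.any() else '')
"
```

```text
t 11.60 p [481.6 -96.6  30.6] yaw 13.1 pitch -3.2 F [11.   2.2  6.3] T [ 0.24 -1.75 -0.54] open 0.233 grip 61
n 421 top: z=-7.4 at tcp, tip-down slope 1.18 deg; y=1.0 slope 0.15 deg; extent -129.3..229.3 blade dz -4.7
front y at x=436: 92.5 slope -0.0601  z near edge 52.2
-235 -222 10 x [450.8 460.6 463.4] z [25.9 31.5 34.1]
-222 -210 51 x [444.3 458.7 466.2] z [25.5 33.1 35.2]
-210 -199 48 x [447.9 462.7 470.2] z [26.7 33.6 35.8]
-195 -165 829 x [435.8 476.9 493.8] z [ 34.4 341.1 391.6]
-163 -152 500 x [432.4 473.3 500.3] z [ 35.6 381.8 416.1]
-152 -140 692 x [426.6 475.3 503.1] z [ 36.5 384.7 424.2]
```

Call:
send_rows(motion=[[0,-0.4,0,0,0.7,-0.9,1],[0,-0.4,0,0,0.7,-0.9,1],[0,-0.4,0,0,0.7,-0.9,1],[0,-0.4,0,0,0.7,-0.9,1],[0,0,0,0,0.5,0,1],[0,0,0,0,0,0,1],[0,0,0,0,0,0,1],[0,0,0,0,0,0,1],[0,0,0,0,0,0,1],[0,0,0,0,0,0,1]])

```text
time_s: 12.65
eef_pos: [0.4815, -0.0965, 0.0324]
eef_rot: [-0.01, 0.783, 0.622, 0.01]
wrist_force: [5.9, 0.2, 5.4]
opening: 0.235
grasp_force: 60.9
```

```bash
cat > lipz.py <<'E'
from pumpfit import *
def lip(c):
    P=cloud(c).reshape(-1,3)*1000
    for y0,y1 in ((-235,-222),(-222,-210),(-210,-199)):
        m=(P[:,0]>420)&(P[:,0]<515)&(P[:,1]>y0)&(P[:,1]<y1)&(P[:,2]>20)&(P[:,2]<60); Q=P[m]
        if m.any(): print(y0,y1,m.sum(),'x',np.round(np.percentile(Q[:,0],[5,50,95]),1),'z',np.round(np.percentile(Q[:,2],[50,95]),1))
E
python3 -W ignore -c "
from lipz import *
st(); c=ctrl.camera('scene'); barfit(c); front(c); lip(c)
"
```

```text
t 12.65 p [481.5 -96.5  32.4] yaw 13.0 pitch -1.6 F [5.9 0.2 5.4] T [-0.07 -1.01 -0.65] open 0.235 grip 61
n 423 top: z=-7.5 at tcp, tip-down slope 0.76 deg; y=1.0 slope 0.29 deg; extent -129.1..229.5 blade dz -4.9
front y at x=436: 92.2 slope -0.0565  z near edge 50.5
-235 -222 8 x [454.4 462.3 463.8] z [37.5 39.4]
-222 -210 53 x [444.2 458.6 466.1] z [37.5 39.6]
-210 -199 49 x [448.2 462.3 468.7] z [37.3 40.2]
```

Call:
send_rows(motion=[[0,-0.2,0,0,0.5,-0.5,1],[0,-0.1,0,0,0.5,-0.5,1],[0,0,0,0,0.5,0,1],[0,0,0,0,0,0,0.3],[0,0,0,0,0,0,0],[0,0,0,0,0,0,-0.1],[0,0,0,0,0,0,-0.1],[0,0,0,0,0,-10,-0.1],[0,0,0,0,0,-20,-0.1],[0,0,0,0,0,-25,-0.1]])

```text
time_s: 13.7
eef_pos: [0.4797, -0.0966, 0.0873]
eef_rot: [-0.012, 0.782, 0.623, 0.006]
wrist_force: [1.1, 0.5, -0.1]
opening: 0.551
grasp_force: 0.0
```

```bash
python3 -W ignore -c "
from lipz import *
st(); c=ctrl.camera('scene'); front(c); lip(c)
P=cloud(c)
# shim
hsv=cv2.cvtColor(c['color'],cv2.COLOR_RGB2HSV)
X=P*1000
m=((hsv[...,1]<60)&(X[...,0]>430)&(X[...,0]<520)&(X[...,1]>-420)&(X[...,1]<-260)&(X[...,2]>-3)&(X[...,2]<60))
pl=m&(X[...,2]<14)&(X[...,2]>5); lg=m&(X[...,2]>38)
r=cv2.minAreaRect(X[pl][:,:2].astype(np.float32)); print('plate',r, 'lugtop',lg.sum(),X[lg].mean(0),X[lg].min(0),X[lg].max(0))
save('s6',c['color'][130:330,150:430],2.8)
plan([(481,-200,130,5,0,6),(472,-389,80,5,0,6)])
"
```

```text
t 13.70 p [479.7 -96.6  87.3] yaw 13.0 pitch -1.4 F [ 1.1  0.5 -0.1] T [ 0.01 -0.01  0.02] open 0.551 grip 0
front y at x=436: 92.0 slope -0.0562  z near edge 49.6
-235 -222 9 x [453.8 460.8 462.5] z [38.5 41.7]
-222 -210 56 x [444.4 457.9 465.8] z [39.5 41.9]
-210 -199 48 x [447.9 461.8 469.3] z [39.2 42.1]
plate ((480.0719299316406, -340.2123718261719), (119.77294921875, 37.42914962768555), 85.52011108398438) lugtop 52 [ 477.8482374  -389.51312576   43.82258779] [ 466.52377647 -398.31453588   38.4074798 ] [ 485.13848037 -381.28910443   47.50457776]
[-0,-0.2,-1.3,-16.5,3.5,-6.8] [-0,-0.2,-1.3,-16.6,3.2,-6.6] [-0,-0.2,-1.3,-16.7,2.7,-6.7] [-0,-0.2,-1.3,-16.7,2.4,-6.6] [-0,-0.3,-1.4,-16.9,2,-6.5] [-0.1,-0.2,-1.3,-16.9,1.6,-6.4]  -> [ 481. -200.  130.]
[0,-0,-0,-31.5,1.3,8.3] [0,-0,-0,-31.5,1.2,8.3] [0,-0,-0,-31.5,1.3,8.3] [0,-0,-0,-31.5,1.3,8.3] [0,-0,-0,-31.5,1.3,8.4] [0,-0,-0,-31.6,1.2,8.3]  -> [ 472. -389.   80.]
```

View pics/s6.png

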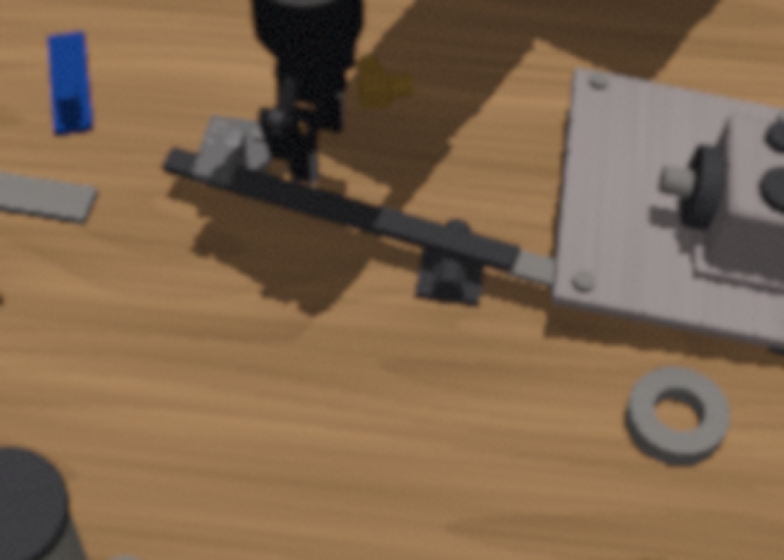

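The bar is hooked under the lip at crop (220,155), running over the ridge to the plate edge at (550,270). The pump is held up with the gripper free. Next is the shim.

Call:
send_rows(motion=[[0,-0.2,-1.3,-16.5,3.5,-6.5,-0.1],[0,-0.2,-1.3,-16.5,3,-6.5,-0.1],[0,-0.2,-1.3,-16.5,2.5,-6.5,-0.1],[0,-0.2,-1.3,-16.5,2.5,-6.5,-0.1],[0,-0.3,-1.4,-17,2,-6.5,-0.1],[0,-0.2,-1.5,-17,1.5,-6,-0.1],[0,0,0,-31.5,1,8,-0.1],[0,0,0,-31.5,1,8,-0.1],[0,0,0,-31.5,1,8,-0.1],[0,0,0,-31.5,1,8,-0.1]])

```text
time_s: 14.75
eef_pos: [0.4717, -0.3259, 0.0919]
eef_rot: [-0.003, 0.736, 0.677, -0.001]
wrist_force: [0.0, -0.2, -0.5]
opening: 0.552
grasp_force: 0.0
```

Call:
send_rows(motion=[[0,0,0,-31.5,1,8,-0.1],[0,0,0,-31.5,1,8,-0.1],[0,0,0,0,0,15,-0.1],[0,0,0,0,0,15,-0.1],[0,0,0,0,0,10,-0.1],[0,0,0,0,0,0,-0.1],[0,0,0,0,0,0,-0.1],[0,0,0,0,0,0,-0.1],[0,0,0,0,0,0,-0.1],[0,0,0,0,0,0,-0.1]])

```text
time_s: 15.75
eef_pos: [0.4685, -0.3875, 0.0361]
eef_rot: [-0.002, 0.736, 0.677, -0.001]
wrist_force: [-0.3, -0.1, -0.1]
opening: 0.552
grasp_force: 0.0
```

```bash
cat > pr.py <<'E'
from lipz import *
def rect(c,z,b):
    x0,y0,x1,y1=b; s=cv2.cvtColor(c['color'],cv2.COLOR_RGB2HSV)[y0:y1,x0:x1]
    m=np.zeros(c['z_map'].shape,np.uint8); m[y0:y1,x0:x1]=(s[...,1]<60)&(s[...,2]>90)
    n,l,stt,_=cv2.connectedComponentsWithStats(m); i=1+np.argmax(stt[1:,4]); v,u=np.where(l==i)
    P=cloud(c)[v,u]*1000
    return P
def sides(P):
    # side edges near the front: x range for points 5..45 mm behind front edge
    k=(P[:,1]<135)&(P[:,2]>25)&(P[:,2]<60); Q=P[k]
    lo=np.percentile(Q[:,0],1); hi=np.percentile(Q[:,0],99); print('x sides near front',round(lo,1),round(hi,1),'mid',round((lo+hi)/2,1),'z lo/hi side',np.round([np.median(Q[Q[:,0]<lo+30,2]),np.median(Q[Q[:,0]>hi-30,2])],1))
E
python3 -W ignore -c "
from pr import *
st()
for n in ('scene','top'):
    d=np.load(n+'0.npz'); c0={k:d[k] for k in d.files}; c=ctrl.camera(n); np.savez(n+'7.npz',**c)
    b=(340,150,450,260) if n=='scene' else (130,185,235,300)
    for q in (c0,c): print(n); sides(rect(q,32,b)); front(q)
c=ctrl.camera('scene'); X=cloud(c)*1000; hsv=cv2.cvtColor(c['color'],cv2.COLOR_RGB2HSV)
plan([(474.5,-389.5,13,4.7,0,4)])
"
```

```text
t 15.75 p [ 468.5 -387.5   36.1] yaw 4.8 pitch -0.1 F [-0.3 -0.1 -0.1] T [0.02 0.01 0.04] open 0.552 grip 0
scene
x sides near front 325.4 558.8 mid 442.1 z lo/hi side [32.3 32. ]
front y at x=436: 90.4 slope -0.0683  z near edge 31.9
scene
x sides near front 329.6 562.8 mid 446.2 z lo/hi side [49.1 48. ]
front y at x=436: 92.1 slope -0.0592  z near edge 49.5
top
x sides near front 320.2 553.4 mid 436.8 z lo/hi side [32.4 32.5]
front y at x=436: 90.1 slope -0.0721  z near edge 32.0
top
x sides near front 324.1 556.7 mid 440.4 z lo/hi side [49.3 48.2]
front y at x=436: 92.1 slope -0.0554  z near edge 49.7
[-0.1,-0,-0,-0.4,1.6,5.7] [-0.1,-0,-0.1,-0.4,1.6,5.6] [-0.1,-0.1,-0,-0.3,1.6,5.7] [-0,-0,-0.1,-0.4,1.6,5.7]  -> [ 474.5 -389.5   13. ]
```

Call:
send_rows(motion=[[0,0,0,-0.4,1.6,5.5,-0.1],[0,0,0,-0.4,1.6,5.5,-0.1],[0,0,0,-0.4,1.6,5.5,-0.1],[0,0,0,-0.4,1.6,5.5,-0.1],[0,0,0,0,0,0,1],[0,0,0,0,0,0,1],[0,0,0,0,0,0,1],[0,0,0,0,0,0,1],[0,0,0,0,0,0,1],[0,0,0,0,0,0,1]])

```text
time_s: 16.9
eef_pos: [0.4741, -0.3893, 0.0132]
eef_rot: [-0.003, 0.737, 0.676, -0.001]
wrist_force: [-0.4, 0.2, -2.7]
opening: 0.202
grasp_force: 58.5
```

```bash
python3 -W ignore -c "
from pr import *
st()
p,r=pose()
plan([(p[0],p[1],95,4.7,0,4),(440,-150,95,3.5,0,8),(435.5,-42,95,3.5,0,4)])
"
```

```text
t 16.90 p [ 474.1 -389.3   13.2] yaw 4.9 pitch -0.1 F [-0.4  0.2 -2.7] T [-0.04  0.02  0.05] open 0.202 grip 59
[-0.1,-0,-0,0.1,-0.1,-20.4] [-0.1,-0,-0.1,0,-0.1,-20.5] [-0.1,-0.1,-0,0.1,-0.1,-20.4] [-0.1,-0,-0.1,-0,0,-20.5]  -> [ 474.1 -389.3   95. ]
[0,-0,-0.1,29.5,-6.7,0] [0,-0,-0.2,29.4,-6.6,0] [0,-0,-0.1,29.6,-6.6,0.1] [0,-0,-0.2,29.5,-6.4,-0] [0,-0,-0.1,29.5,-6.4,0] [0,-0,-0.2,29.5,-6.4,0] [0,-0,-0.1,29.6,-6.2,0.1] [0,-0,-0.2,29.6,-6.2,-0]  -> [ 440. -150.   95.]
[0,-0,0,26.9,-2.7,0] [0,-0,0,26.9,-2.8,0] [0,-0,0,26.8,-2.7,0.1] [0,-0,0,26.9,-2.8,-0]  -> [435.5 -42.   95. ]
```

Call:
send_rows(motion=[[0,0,0,0,0,-15,1],[0,0,0,0,0,-25,1],[0,0,0,0,0,-25,1],[0,0,0,0,0,-17,1],[0,0,-0.1,29.5,-6.5,0,1],[0,0,-0.2,29.5,-6.5,0,1],[0,0,-0.1,29.5,-6.5,0,1],[0,0,-0.2,29.5,-6.5,0,1],[0,0,-0.1,29.5,-6.5,0,1],[0,0,-0.2,29.5,-6.5,0,1]])

```text
time_s: 17.9
eef_pos: [0.4498, -0.2092, 0.0972]
eef_rot: [-0.002, 0.731, 0.682, -0.001]
wrist_force: [0.1, -0.0, -2.9]
opening: 0.197
grasp_force: 58.9
```

Call:
send_rows(motion=[[0,0,-0.2,29.5,-6.5,0,1],[0,0,-0.3,29.5,-6,0,1],[0,0,0,27,-3,0,1],[0,0,0,27,-3,0,1],[0,0,0,27,-3,0,1],[0,0,0,27,-3,0,1],[0,0,0,0,0,0,1],[0,0,0,0,0,0,1],[0,0,0,0,0,0,1],[0,0,0,0,0,0,1]])

```text
time_s: 18.9
eef_pos: [0.4362, -0.0428, 0.0969]
eef_rot: [-0.003, 0.729, 0.685, -0.001]
wrist_force: [0.1, 1.0, -3.7]
opening: 0.205
grasp_force: 58.9
```

```bash
python3 -W ignore -c "
from pr import *
st(); c=ctrl.camera('scene'); lip(c); X=cloud(c)*1000
hsv=cv2.cvtColor(c['color'],cv2.COLOR_RGB2HSV)
p,_=pose()
m=(X[...,0]>405)&(X[...,0]<480)&(X[...,1]>-20)&(X[...,1]<90)&(X[...,2]>p[2]-18)&(X[...,2]<p[2]+3)
r=cv2.minAreaRect(X[m][:,:2].astype(np.float32)); print('shim plate',m.sum(),np.round(cv2.boxPoints(r)).tolist(),np.median(X[m][:,2]))
plan([(435.6,-38,14.5,3.3,0,6),(438.5,24,14.5,3.3,0,10)])
"
```

```text
t 18.90 p [436.2 -42.8  96.9] yaw 3.5 pitch -0.1 F [ 0.1  1.  -3.7] T [-0.12 -0.    0.  ] open 0.205 grip 59
-235 -222 9 x [453.6 460.2 463.7] z [37.8 41.4]
-222 -210 52 x [445.4 458.4 465.1] z [39.  41.9]
-210 -199 52 x [448.1 460.7 468.6] z [39.2 41.8]
shim plate 582 [[419.0, -19.0], [458.0, -22.0], [464.0, 63.0], [424.0, 65.0]] 93.67362768793063
[-0.1,-0,-0,0.8,-0.1,13.7] [-0,-0,-0,0.7,-0,13.7] [-0.1,-0,-0.1,0.8,-0.1,13.8] [-0,-0,-0,0.7,-0.1,13.7] [-0.1,-0.1,-0.1,0.8,-0.1,13.7] [-0,-0,-0,0.8,-0.1,13.7]  -> [435.7 -38.   14.5]
[-0,-0,-0,6.2,-0.1,0] [-0,-0,-0,6.2,-0.1,0] [-0,-0,-0,6.2,-0,0] [-0,-0,-0,6.2,-0.1,0] [-0,-0,-0,6.2,-0.1,0] [-0,-0,-0,6.2,-0.1,0] [-0,-0,-0,6.2,-0,0] [-0,-0,-0,6.2,-0.1,0] [-0,-0,-0,6.2,-0.1,0] [-0,-0,-0,6.2,-0.1,0.1]  -> [438.5  24.   14.5]
```

Call:
send_rows(motion=[[0,0,0,0.8,0,14,1],[0,0,0,0.8,0,14,1],[0,0,0,0.8,0,14,1],[0,0,0,0.8,0,14,1],[0,0,0,0.8,0,14,1],[0,0,-0.1,0.8,0,9,1],[0,0,0,0,0,3,1],[0,0,0,0,0,0,1],[0,0,0,0,0,0,1],[0,0,0,0,0,0,1]])

```text
time_s: 19.95
eef_pos: [0.4363, -0.0371, 0.0152]
eef_rot: [-0.002, 0.728, 0.686, -0.001]
wrist_force: [0.0, 0.1, -3.5]
opening: 0.203
grasp_force: 58.8
```

```bash
python3 -W ignore -c "
from pr import *
st(); c=ctrl.camera('scene'); front(c)
plan([(438.5,24,14.5,3.3,0,10)])
"
```

```text
t 19.95 p [436.3 -37.1  15.2] yaw 3.4 pitch -0.1 F [ 0.   0.1 -3.5] T [-0.09  0.1   0.02] open 0.203 grip 59
front y at x=436: 92.1 slope -0.0542  z near edge 49.6
[-0,-0,-0,6.1,-0.1,0.1] [-0,-0,-0,6.1,-0.2,0.1] [-0,-0,-0,6.1,-0.1,0] [-0,-0,-0,6.1,-0.1,0.1] [-0,-0,-0,6.2,-0.2,0.1] [-0.1,-0,-0,6.1,-0.1,0.1] [-0,-0,-0,6.1,-0.1,0.1] [-0.1,-0,-0,6.1,-0.2,0.1] [-0,-0.1,-0,6.1,-0.1,0] [-0.1,-0,-0.1,6.1,-0.1,0.1]  -> [438.5  24.   14.5]
```

Call:
send_rows(motion=[[0,0,0,6,-0.1,0.2,1],[0,0,0,6,-0.1,0.2,1],[0,0,0,6,-0.1,0.2,1],[0,0,0,6,-0.1,0.2,1],[0,0,0,6,-0.1,0.2,1],[0,0,0,6,-0.1,0,1],[0,0,0,0,0,0,1],[0,0,0,0,0,0,1],[0,0,0,0,0,0,1],[0,0,0,0,0,0,1]])

```text
time_s: 21.0
eef_pos: [0.4372, -0.0011, 0.0137]
eef_rot: [-0.003, 0.728, 0.686, -0.001]
wrist_force: [-0.6, -0.0, -2.4]
opening: 0.202
grasp_force: 58.8
```

```bash
python3 -W ignore -c "
from pr import *
st(); c=ctrl.camera('scene'); front(c)"
```

```text
t 21.00 p [437.2  -1.1  13.7] yaw 3.4 pitch -0.1 F [-0.6 -0.  -2.4] T [-0.12 -0.    0.03] open 0.202 grip 59
front y at x=436: 92.0 slope -0.0548  z near edge 49.4
```

Call:
send_rows(motion=[[0,0,0,6,-0.1,0,1],[0,0,0,6,-0.1,0,1],[0,0,0,6,-0.1,0,1],[0,0,0,6,-0.1,0,1],[0,0,0,2,0,0.3,1],[0,0,0,0,0,0.3,1],[0,0,0,0,0,0,1],[0,0,0,0,0,0,1],[0,0,0,0,0,0,0.2],[0,0,0,0,0,0,0]])

```text
time_s: 22.05
eef_pos: [0.4388, 0.0248, 0.0135]
eef_rot: [-0.003, 0.728, 0.686, -0.001]
wrist_force: [-0.2, 0.2, -0.5]
opening: 0.496
grasp_force: 0.0
```

```bash
python3 -W ignore -c "
from pr import *
st(); c=ctrl.camera('scene'); front(c)"
```

```text
t 22.05 p [438.8  24.8  13.5] yaw 3.4 pitch -0.1 F [-0.2  0.2 -0.5] T [-0.03  0.01 -0.01] open 0.496 grip 0
front y at x=436: 92.1 slope -0.0583  z near edge 49.6
```

```bash
python3 -W ignore -c "
from pr import *
p,r=pose()
plan([(p[0],p[1],95,3.4,0,4),(480.5,-96.5,95,13,-1,6)])"
```

```text
[-0.1,-0,0,0.1,-0.1,-20.4] [-0.1,-0,0,0,-0.1,-20.4] [-0,-0.1,0,0.1,-0,-20.4] [-0.1,-0,0,-0,-0,-20.4]  -> [438.8  24.9  95. ]
[-0,0.2,1.6,-19.8,8.1,-0] [-0,0.2,1.6,-19.5,8.7,-0.1] [-0,0.1,1.6,-19.3,9.3,-0.1] [-0,0.2,1.6,-19.1,9.7,-0.2] [-0,0.1,1.6,-18.7,10.3,-0.3] [-0.1,0.2,1.6,-18.5,10.8,-0.2]  -> [480.5 -96.5  95. ]
```

Call:
send_rows(motion=[[0,0,0,0,0,-20,0],[0,0,0,0,0,-20,-0.1],[0,0,0,0,0,-20,-0.1],[0,0,0,0,0,-20,-0.1],[0,0.2,1.6,-20,8,0,-0.1],[0,0.2,1.6,-19.5,8.5,0,-0.1],[0,0.1,1.6,-19.5,9.5,0,-0.1],[0,0.2,1.6,-19,9.5,0,-0.1],[0,0.1,1.6,-19,10.5,0,-0.1],[0,0.2,1.6,-18.5,11,0,-0.1]])

```text
time_s: 23.1
eef_pos: [0.4809, -0.0982, 0.0919]
eef_rot: [-0.009, 0.783, 0.622, 0.005]
wrist_force: [0.8, -0.5, 1.4]
opening: 0.552
grasp_force: 0.0
```

```bash
python3 -W ignore -c "
from pr import *
st(); c=ctrl.camera('scene'); front(c); lip(c); X=cloud(c)*1000
for y0,y1 in ((-60,-45),(-35,-20),(15,35)):
    m=(X[...,0]>470)&(X[...,0]<540)&(X[...,1]>y0)&(X[...,1]<y1)&(X[...,2]>35)&(X[...,2]<50); Q=X[m]; print(y0,y1,len(Q),np.round(np.percentile(Q[:,0],[5,95]),1),np.median(Q[:,2]))
save('s8',c['color'][130:330,150:430],2.8)
plan([(480.5,-96.5,32.5,13,-1.3,5)])
"
```

```text
t 23.10 p [480.9 -98.2  91.9] yaw 13.1 pitch -1.1 F [ 0.8 -0.5  1.4] T [0.03 0.   0.01] open 0.552 grip 0
front y at x=436: 92.1 slope -0.0574  z near edge 49.5
-235 -222 10 x [452.9 460.6 462.5] z [38.6 40.2]
-222 -210 54 x [444.5 458.2 466.1] z [39.3 41.6]
-210 -199 50 x [447.5 461.7 469.1] z [38.9 41.3]
-60 -45 67 [485.1 507.1] 41.09461129282743
-35 -20 68 [492.5 512.9] 41.75200547147801
15 35 95 [504.9 527.4] 41.520692881765186
[-0.1,0.1,-0,0.6,-0.5,12] [-0,0.1,-0.1,0.6,-0.6,12] [-0.1,0,-0,0.6,-0.6,12] [-0,0.1,-0.1,0.6,-0.5,11.9] [-0.1,0,-0,0.6,-0.6,12]  -> [480.5 -96.5  32.5]
```

View pics/s8.png

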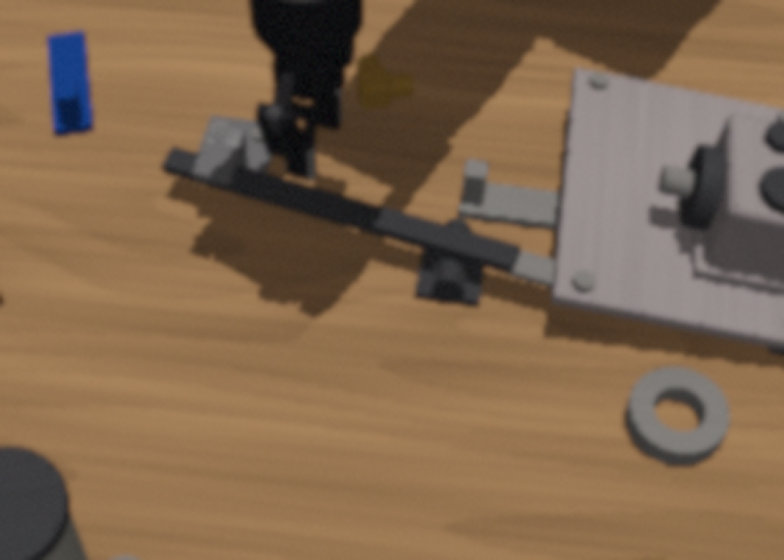

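The shim is in under the plate, with its lug at crop (475,185), and the bar is still hooked. I'll re-grip the bar.

Call:
send_rows(motion=[[0,0.1,0,0,-0.5,15,-0.1],[0,0.1,0,0,-0.5,15,-0.1],[0,0,0,0,0,15,-0.1],[0,0,0,0,0,10,-0.1],[0,0,0,0,0,4.5,-0.1],[0,0,0,0,0,0,1],[0,0,0,0,0,0,1],[0,0,0,0,0,0,1],[0,0,0,0,0,0,1],[0,0,0,0,0,0,1]])

```text
time_s: 24.15
eef_pos: [0.4809, -0.096, 0.033]
eef_rot: [-0.009, 0.783, 0.622, 0.007]
wrist_force: [5.9, 0.2, -4.0]
opening: 0.238
grasp_force: 59.1
```

```bash
python3 -W ignore -c "
from pr import *
st(); c=ctrl.camera('scene'); front(c); lip(c);barfit(c)"
```

```text
t 24.15 p [480.9 -96.   33. ] yaw 13.0 pitch -1.3 F [ 5.9  0.2 -4. ] T [ 0.08 -0.84 -0.25] open 0.238 grip 59
front y at x=436: 92.0 slope -0.0559  z near edge 49.7
-235 -222 7 x [451.4 459.7 462.4] z [37.9 40.9]
-222 -210 54 x [443.2 457.7 465.3] z [39.5 41.8]
-210 -199 51 x [446.5 460.3 467.7] z [39.5 41.9]
n 405 top: z=-7.9 at tcp, tip-down slope 0.75 deg; y=1.1 slope 0.31 deg; extent -129.2..229.5 blade dz -4.5
```

Call:
send_rows(motion=[[0,0.4,0,0,0,1,1],[0,0.4,0,0,0,1,1],[0,0.4,0,0,0,1,1],[0,0.4,0,0,0,1,1],[0,0.3,0,0,0,0.6,1],[0,0,0,0,0,0,1],[0,0,0,0,0,0,1],[0,0,0,0,0,0,1],[0,0,0,0,0,0,1],[0,0,0,0,0,0,1]])

```text
time_s: 25.2
eef_pos: [0.4815, -0.0961, 0.0296]
eef_rot: [-0.019, 0.782, 0.622, 0.021]
wrist_force: [2.5, 2.0, 9.3]
opening: 0.231
grasp_force: 60.5
```

```bash
python3 -W ignore -c "
from pr import *
st(); c=ctrl.camera('scene'); front(c); lip(c);barfit(c)"
```

```text
t 25.20 p [481.5 -96.1  29.6] yaw 13.0 pitch -3.2 F [2.5 2.  9.3] T [ 0.23 -0.31 -0.09] open 0.231 grip 60
front y at x=436: 92.5 slope -0.0642  z near edge 52.7
-235 -222 7 x [449.7 460.9 463. ] z [30.6 34.1]
-222 -210 53 x [443.3 460.1 466.3] z [32.2 34.8]
-210 -199 46 x [447.2 462.  469. ] z [32.4 36.1]
n 414 top: z=-7.9 at tcp, tip-down slope 1.00 deg; y=1.3 slope 0.07 deg; extent -130.2..229.5 blade dz -4.6
```

Call:
send_rows(motion=[[0,0,-0.6,0,2.4,0,1],[0,0,-0.7,0,2.4,0,1],[0,0,-0.7,0,2.4,0,1],[0,0,-0.7,0,2.4,0,1],[0,0,-0.7,0,2.4,0,1],[0,0,-0.7,0,2.4,0,1],[0,0,-0.7,0,2.4,0,1],[0,0,-0.7,0,2.4,0,1],[0,0,-0.7,0,2.4,0,1],[0,0,-0.7,0,2.4,0,1]])

```text
time_s: 26.25
eef_pos: [0.5005, -0.0997, 0.0276]
eef_rot: [-0.021, 0.743, 0.669, 0.018]
wrist_force: [-9.6, -3.2, 7.9]
opening: 0.236
grasp_force: 60.3
```

```bash
python3 -W ignore -c "
from pr import *
st(); c=ctrl.camera('scene'); front(c); lip(c);barfit(c)
p,r=pose(); M=r.as_matrix(); s=(-180-p[1])/M[1,0]; print('bar centre at lip x',p[0]+s*M[0,0], 'fulc', p[0]+(11-p[1])/M[1,0]*M[0,0])
"
```

```text
t 26.25 p [500.5 -99.7  27.6] yaw 6.0 pitch -3.2 F [-9.6 -3.2  7.9] T [-0.33  1.72  0.38] open 0.236 grip 60
front y at x=436: 93.4 slope -0.0757  z near edge 55.1
-235 -222 37 x [478.5 491.8 499.1] z [27.1 29.7]
-222 -210 51 x [480.  493.5 500.6] z [28.3 30. ]
-210 -199 48 x [482.  494.6 502.1] z [28.7 30.8]
n 570 top: z=-7.8 at tcp, tip-down slope -0.09 deg; y=0.6 slope 0.14 deg; extent -131.0..229.4 blade dz -3.8
bar centre at lip x 492.7215564796974 fulc 512.5094892935374
```

```bash
python3 -W ignore -c "
from plan import *
plan([lev(6,b,3,pf=(515,11.)) for b in (-1,2,5,8)]+[lev(6,10,2,pf=(515,11.))])
"
```

```text
[-0.1,-0.5,0,0.3,0.8,-1.7] [-0.1,-0.5,0,0.2,0.7,-1.7] [-0.1,-0.6,0.1,0.3,0.8,-1.6]  -> [503.4 -99.5  32.7]
[-0,-1,-0,0.2,-0,-1.9] [-0,-1,-0,0.1,-0,-2] [-0,-1,-0,0.1,-0,-1.9]  -> [503.4 -99.2  38.5]
[-0,-1,-0,0.1,-0,-2] [-0,-1,-0,0.1,-0,-1.9] [-0,-1,-0,0.1,-0,-2]  -> [503.5 -98.6  44.4]
[-0,-1,-0,0.2,-0,-2] [-0,-1,-0,0.1,-0,-1.9] [-0,-1,-0,0.1,-0,-2]  -> [503.6 -97.7  50.2]
[-0,-1,-0,0.1,-0,-1.9] [-0,-1,-0,0.1,-0,-2]  -> [503.7 -97.   54.1]
```

First the side step clear of the lip, then a slow let-down.

Call:
send_rows(motion=[[0,0,0,0,1,0,1],[0,0,0,0,1,0,1],[0,0,0,0,1,0,1],[0,-0.5,0,0.2,0,-1.5,1],[0,-0.8,0,0.2,0,-1.7,1],[0,-1,0,0.1,0,-2,1],[0,-1,0,0.1,0,-2,1],[0,-1,0,0.1,0,-2,1],[0,-1,0,0.1,0,-2,1],[0,-1,0,0.1,0,-2,1]])

```text
time_s: 27.3
eef_pos: [0.5037, -0.0992, 0.0404]
eef_rot: [0.016, 0.743, 0.669, -0.022]
wrist_force: [-0.7, -0.1, -2.0]
opening: 0.235
grasp_force: 59.2
```

```bash
python3 -W ignore -c "
from pr import *
st(); c=ctrl.camera('scene'); front(c);barfit(c)
plan([lev(6,b,3,pf=(515,11.)) for b in (5,8)]+[lev(6,10,2,pf=(515,11.))])
"
```

```text
t 27.30 p [503.7 -99.2  40.4] yaw 6.0 pitch 3.1 F [-0.7 -0.1 -2. ] T [0.02 0.18 0.01] open 0.235 grip 59
front y at x=436: 91.2 slope -0.0743  z near edge 44.1
n 596 top: z=-7.5 at tcp, tip-down slope 0.11 deg; y=0.5 slope 0.23 deg; extent -130.5..229.1 blade dz -6.1
[-0.1,-0.4,-0,-0.1,-0.4,-1.2] [-0.1,-0.4,-0,-0,-0.4,-1.3] [-0,-0.4,-0,-0.1,-0.4,-1.2]  -> [503.4 -98.6  44.4]
[-0,-1,-0,0.1,0,-2] [-0,-1,-0,0.2,0,-1.9] [-0,-1,-0,0,0,-2]  -> [503.5 -97.7  50.2]
[-0,-1,-0,0.1,0,-1.9] [-0,-1,-0,0.2,0,-2]  -> [503.6 -96.9  54.1]
```

Call:
send_rows(motion=[[0,-0.5,0,0,0,-1.3,1],[0,-0.5,0,0,0,-1.3,1],[0,-1,0,0,0,-2,1],[0,-1,0,0,0,-2,1],[0,-1,0,0,0,-2,1],[0,-1,0,0,0,-2,1],[0,-1,0,0,0,-2,1],[0,0,0,0,0,0,1],[0,0,0,0,0,0,1],[0,0,0,0,0,0,1]])

```text
time_s: 28.35
eef_pos: [0.5064, -0.0979, 0.0532]
eef_rot: [0.053, 0.741, 0.666, -0.059]
wrist_force: [0.1, -0.0, -3.5]
opening: 0.235
grasp_force: 59.1
```

```bash
python3 -W ignore -c "
from pr import *
st(); c=ctrl.camera('scene'); front(c);barfit(c)
"
```

```text
t 28.35 p [506.4 -97.9  53.2] yaw 6.1 pitch 9.1 F [ 0.1 -0.  -3.5] T [ 0.37 -0.01  0.01] open 0.235 grip 59
front y at x=436: 91.2 slope -0.0734  z near edge 43.9
n 576 top: z=-7.8 at tcp, tip-down slope 0.74 deg; y=0.6 slope 0.30 deg; extent -130.9..184.6 blade dz 5.6
```

The pump's edge is at 43.9 mm, so it rests on the shim, and the bar is free. I'll draw it out.

Call:
send_rows(motion=[[0,0,0,0,0,-1.5,1],[0,0,0,-4,0,0,1],[0,0,0,-8,0,0,1],[0,0,0,-8,0,0,1],[0,0,0,-8,0,0,1],[0,0,0,-10,0,0,1],[0,0,0,-10,0,0,1],[0,0,0,-5,0,-10,1],[0,0,0,0,0,-20,1],[0,0,0,0,0,-20,1]])

```text
time_s: 29.4
eef_pos: [0.5013, -0.1423, 0.1133]
eef_rot: [0.052, 0.742, 0.666, -0.059]
wrist_force: [0.9, -0.3, -4.6]
opening: 0.234
grasp_force: 59.0
```

```bash
python3 -W ignore -c "
from pr import *
st(); c=ctrl.camera('scene'); front(c);barfit(c)
plan([(640,-165,110,-5,-0.7,9),(640,-165,7,-5,-0.7,8)])
"
```

```text
t 29.40 p [ 501.3 -142.3  113.3] yaw 6.1 pitch 9.1 F [ 0.9 -0.3 -4.6] T [ 0.07 -0.03  0.05] open 0.234 grip 59
front y at x=436: 91.3 slope -0.0751  z near edge 43.9
n 689 top: z=-4.2 at tcp, tip-down slope 1.46 deg; y=0.5 slope -0.09 deg; extent -127.8..208.9 blade dz 6.0
[-0.1,1.1,-1.2,-0.7,15.3,1] [-0.1,1.1,-1.2,-1.1,15.3,1] [-0.1,1.1,-1.2,-1.4,15.3,0.9] [-0,1.1,-1.2,-1.7,15.3,1] [-0.1,1.1,-1.3,-2.1,15.2,1] [-0,1.1,-1.2,-2.4,15.1,0.9] [-0.1,1.1,-1.3,-2.8,15.1,0.9] [-0,1.1,-1.2,-3.1,15,0.8] [-0.1,1.1,-1.3,-3.5,15,0.8]  -> [ 640. -165.  110.]
[0,-0,0,-0.2,-0,12.9] [0,-0,0,-0.1,-0,12.8] [0,-0,0,-0.2,-0,12.9] [0,-0,0,-0.2,-0,12.9] [0,-0,0,-0.1,-0,12.9] [0,-0,0,-0.2,-0,12.8] [0,-0,0,-0.2,-0,12.9] [0,-0,0,-0.1,-0,12.9]  -> [ 640. -165.    7.]
```

```bash
python3 -W ignore -c "
from pr import *
plan([(632,-138,110,-5,-1.4,10),(632,-138,11,-5,-1.4,8)])
"
```

```text
[-0.1,1.1,-1.1,1.9,12.7,0.5] [-0,1.1,-1.1,1.7,12.8,0.5] [-0.1,1,-1.1,1.4,12.7,0.5] [-0,1.1,-1.1,1.1,12.8,0.6] [-0.1,1,-1.1,0.9,12.9,0.6] [-0,1.1,-1.1,0.7,12.8,0.7] [-0.1,1,-1.1,0.4,12.8,0.6] [-0,1.1,-1.1,0.1,12.9,0.7] [-0.1,1,-1.1,-0.2,12.8,0.7] [-0,1.1,-1.2,-0.4,12.9,0.7]  -> [ 632. -138.  110.]
[-0,-0,0,-0.3,-0,12.4] [-0,-0,0,-0.3,-0,12.3] [-0,-0,0,-0.3,-0,12.4] [-0,-0,0,-0.3,-0,12.4] [-0,-0,0,-0.3,-0,12.3] [-0,-0,0,-0.3,-0,12.4] [-0,-0,0,-0.3,-0,12.4] [-0,-0,0,-0.4,-0,12.3]  -> [ 632. -138.   11.]
```

Call:
send_rows(motion=[[0,1.1,-1.1,2,12.8,0.5,1],[0,1.1,-1.1,1.7,12.8,0.5,1],[0,1,-1.1,1.4,12.8,0.5,1],[0,1.1,-1.1,1,12.8,0.6,1],[0,1,-1.1,1,12.8,0.6,1],[0,1.1,-1.1,0.7,12.8,0.7,1],[0,1,-1.1,0.4,12.8,0.6,1],[0,1.1,-1.1,0,12.8,0.7,1],[0,1,-1.1,0,12.8,0.7,1],[0,1.1,-1.2,-0.4,12.8,0.7,1]])

```text
time_s: 30.45
eef_pos: [0.6302, -0.1374, 0.1039]
eef_rot: [-0.015, 0.675, 0.737, 0.005]
wrist_force: [0.7, -0.5, -5.2]
opening: 0.236
grasp_force: 59.1
```

Call:
send_rows(motion=[[0,0,0,-0.3,0,15,1],[0,0,0,-0.3,0,15,1],[0,0,0,-0.3,0,15,1],[0,0,0,-0.3,0,15,1],[0,0,0,-0.3,0,15,1],[0,0,0,-0.3,0,12,1],[0,0,0,0,0,5,1],[0,0,0,0,0,0,1],[0,0,0,0,0,0,1],[0,0,0,0,0,0,1]])

```text
time_s: 31.45
eef_pos: [0.6294, -0.1368, 0.0132]
eef_rot: [-0.014, 0.676, 0.737, 0.005]
wrist_force: [0.1, -0.9, -5.4]
opening: 0.232
grasp_force: 59.2
```

```bash
python3 -W ignore -c "
from pr import *
st(); c=ctrl.camera('scene'); front(c); X=cloud(c)*1000; p,r=pose(); L=(X-p)@r.as_matrix()
for a0,a1 in ((-128,-110),(-80,-50),(60,90),(120,145),(170,200)):
    m=(L[...,0]>a0)&(L[...,0]<a1)&(abs(L[...,1])<8)&(X[...,2]<60); print(a0,m.sum(),np.round(np.median(X[m],0),1))
"
```

```text
t 31.45 p [ 629.4 -136.8   13.2] yaw -5.0 pitch -1.6 F [ 0.1 -0.9 -5.4] T [-0.19 -0.03  0.03] open 0.232 grip 59
front y at x=436: 91.3 slope -0.0739  z near edge 44.1
-128 76 [ 641.8 -255.5   20.6]
-80 113 [ 635.3 -201.9   20.6]
60 96 [623.9 -62.8  21. ]
120 77 [619.3  -4.7  20.9]
170 91 [614.5  47.2  15.2]
```

Call:
send_rows(motion=[[0,0,0,0,0,3,1],[0,0,0,0,0,3,1],[0,0,0,0,0,2,1],[0,0,0,0,0,0.5,1],[0,0,0,0,0,0,0.3],[0,0,0,0,0,0,0],[0,0,0,0,0,0,-0.3],[0,0,0,0,0,-15,-0.5],[0,0,0,0,0,-30,-0.5],[0,0,0,0,0,-40,-0.5]])

```text
time_s: 32.5
eef_pos: [0.6285, -0.138, 0.0885]
eef_rot: [-0.017, 0.676, 0.737, 0.004]
wrist_force: [0.6, -0.4, -0.4]
opening: 0.748
grasp_force: 0.0
```

Call:
send_rows(motion=[[0,0,0,0,0,-40,-0.5],[0,0,0,0,0,-30,-0.5],[0,0,0,-25,0,-20,-0.5],[0,0,0,-30,0,0,-0.5],[0,0,0,-30,0,0,-0.5],[0,0,0,-30,0,0,-0.5],[0,0,0,-25,0,0,-0.5],[0,0,0,0,0,0,-0.5],[0,0,0,0,0,0,-0.5],[0,0,0,0,0,0,-0.5]])

```text
time_s: 33.5
eef_pos: [0.6434, -0.2794, 0.1751]
eef_rot: [-0.015, 0.675, 0.737, 0.005]
wrist_force: [-0.3, -0.3, 0.5]
opening: 0.75
grasp_force: 0.0
```

```bash
python3 -W ignore -c "
from pr import *
st()
for n in ('scene','top'):
    c=ctrl.camera(n); np.savez(n+'9.npz',**c); b=(340,150,450,260) if n=='scene' else (130,185,235,300)
    sides(rect(c,32,b)); front(c)
    X=cloud(c)*1000
    m=(X[...,0]>590)&(X[...,0]<665)&(X[...,1]>-285)&(X[...,1]<95)&(X[...,2]>3)&(X[...,2]<30); Q=X[m]; print('bar z',np.round(np.percentile(Q[:,2],[2,50,98]),1),cv2.minAreaRect(Q[:,:2].astype(np.float32)))
    m=(X[...,0]>410)&(X[...,0]<465)&(X[...,1]>-5)&(X[...,1]<60)&(X[...,2]>38)&(X[...,2]<48); print('lug',X[m].mean(0),m.sum())
c=ctrl.camera('scene'); save('s9',c['color'][120:330,150:430],2.8)
"
```

```text
t 33.50 p [ 643.4 -279.4  175.1] yaw -5.0 pitch -1.6 F [-0.3 -0.3  0.5] T [-0.01 -0.02  0.01] open 0.750 grip 0
x sides near front 332.7 559.6 mid 446.2 z lo/hi side [43.4 42.8]
front y at x=436: 91.2 slope -0.0729  z near edge 44.0
bar z [ 3.2 11.2 14.6] ((627.7449340820312, -98.40182495117188), (369.6304931640625, 73.53606414794922), 89.91915893554688)
lug [442.6346147   22.14917303  43.10285174] 60
x sides near front 320.7 552.6 mid 436.6 z lo/hi side [44.2 43.3]
front y at x=436: 91.1 slope -0.0706  z near edge 44.1
bar z [ 3.1 10.8 16.1] ((627.44873046875, -65.0577392578125), (74.55644989013672, 309.9277648925781), 0.03807948902249336)
lug [436.22002298  23.02820106  43.65434917] 49
```

View pics/s9.png

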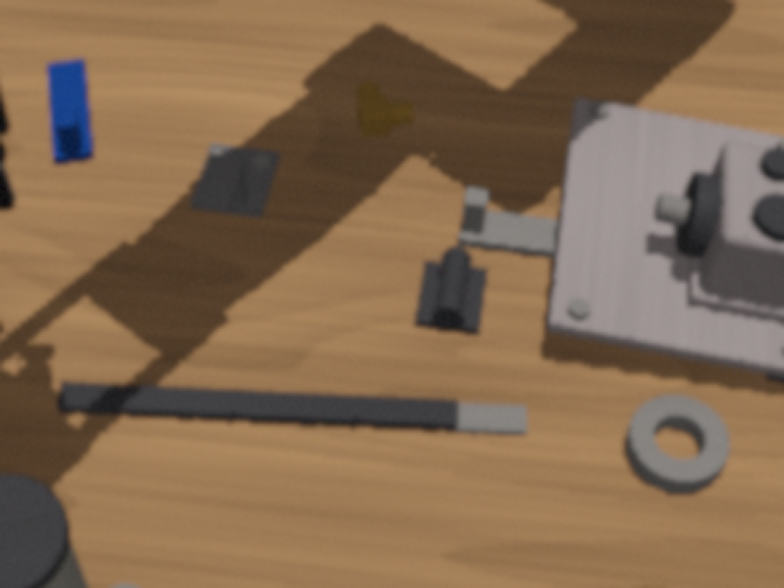

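The bar lies flat from crop (60,395) to (525,418), clear of everything. The pump stands on the shim, whose lug is at (475,205), and the bearing has not moved. I'll hand it in.

```bash
python3 -c "
from bench import ctrl
print(ctrl.hand_in())"
```

```text
the job is handed in; nothing more can be done
None
```

The job is handed in at about 33.5 s: the pump rests on the shim, which is under the full depth of its front foot, the bar lies flat and clear, the bearing ring is untouched, and the pump, which turned about 1° while levered up, is back within about 1 mm of its start.

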